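# Load the test bar and wind it in to the gauge head

### The arm

A 6-joint arm with a two-finger parallel gripper is mounted at the origin on the work surface. World frame = base frame: x ahead of the robot, y to its left, z up, the work surface at z = 0. Lengths are in m, angles in rad, forces in N, time in s.
With the tool pointing down it reaches from about 0.275 to 0.975 m from the base axis. Payload 8.4 kg.
Tool frame: the origin (TCP) lies midway between the tips of the shut fingers; the grasp point (between the pads) lies 19 mm behind it; z points along the fingers, y is the line along which they close (so a half turn about z gives the same grasp; the last joint's range is limited). The gripper opens to 92 mm and grips with 3 to 60 N. Pads are 20 mm wide; open, the fingers measure 128 mm over their backs; the gripper's body (75 mm by 189 mm) begins 69 mm behind the grasp point.
Start: joints at [-0.002, 0.353, 1.633, -0, 1.155, -0.002], TCP at [0.625, -0, 0.215] pointing down, gripper open.
Joint ranges: [-2.63, 2.63], [-0.92, 2.1], [0.06, 2.66], [-1.3, 4.44], [0, 2.69], [-3.02, 3.02]. Speed limits (rad/s): [2.22, 2.22, 2.79, 3.14, 3.14, 3.14].

### API

Orientations are given as a rotation vector (axis times angle).
In Python, from rig import arm gives the robot as it stands.
- The arm moves only by the shell command python3 -m creep 'ROWS' [FORCE]. ROWS is JSON, one flat list of numbers, 7 for each row, row after row: the turn, a rotation vector about the tool's x, y, z in degrees, then the shift along the tool's x, y, z in m, then the opening, from 0 (shut) to 1 (fully open). In form: [rx, ry, rz, dx, dy, dz, fingers, rx, ry, rz, dx, dy, dz, fingers, ...]. A call has 1 to 20 rows; each row shifts and turns the commanded pose from where the row before left it, along the tool's axes as they then stand; what a row does not reach is not made up. A row lasts 1/10 s, in which the tool goes at most 50 mm and 8.59 degrees, less where a joint would pass 70% of its speed; a pose out of reach is approached as far as the arm can. A call is refused whole if a number of a shift passes 0.05 or a number of a turn 8.59, either way. A call with a gripper value outside its range is refused whole. The fingers move at their own pace and stop on an object; FORCE is the grip in N (left out, the last holds). Time passes only in rows, so rows that do not move let the fingers close. It gives the time, the measured TCP pose, the force, the opening and the grip force at its end, in the units of the state.
- arm.get_obs(): the state, without advancing time (a new reading comes with each control period).
- arm.capture(name): name is "scene" or "side" or "wrist"; returns the picture (480x640x3 uint8, red, green, blue); there is no depth.
- arm.calibration(name): a dict with "fx", "fy", "cx", "cy" (pixels), "camera_from_world" (4x4, takes a point from world to camera coordinates); the wrist camera has in their place "hand_eye" (4x4, takes a point from camera to tool coordinates, whose origin is the TCP and whose axes are the flange's). Camera axes: x right, y up, looking along -z (the intrinsics and any distortion apply to the point x, -y, -z); pixel columns grow to the right and rows downward; lengths in m; the calibration is good to about 2 mm. A picture is of the moment at which its call begins: read the wrist's pose just before it. calibration takes no time and is no camera call.
- arm.hand_in(): hands the job in; it is judged then, once.
The state is a dict: "clock": time; "joints": joint angles; "qvel": joint speeds; "effort": joint torques, N m; "eef_pos": TCP position; "ee_rot": TCP orientation; "wrist_force": force on the tool from outside, world axes, zero at the start; "ft_torque": the same for the moment, N m; "width": finger opening in m; "grip_force": force on a finger pad.
Only numpy, scipy, OpenCV 4.12 (cv2) and the standard library are available. Lean on these libraries where they do the work, as an engineer would, in place of code of your own. Each camera call takes 0.05 s, during which the arm holds its last target. There are 200 camera calls.

### The job

Pick the steel bar with the heavy head off its wooden rest, carrying it level by its balance point, and lay it in the two V saddles of the slide's carriage, head in the large saddle. Then swing the folded crank handle on the handwheel up until it snaps upright and stays, and crank the wheel clockwise until the carriage is fully home at the gauge head, moving the carriage only by the crank, not by pushing it. Leave the handle upright, let go, never drop the bar or push hard on the carriage, and do not disturb the other things on the bench.

Things in the scene. Friction and masses are not known exactly. Their poses are not given: they have to be found in the camera images.
- bar: Plain steel bar, 156 mm long, 0.5 to 0.9 kg: a shaft 22 mm in diameter and 130 mm long with a solid head 46 mm in diameter and 26 mm long at one end. Origin on its axis at the balance point, on the shaft, 29 mm from the head's near face and 101 mm from the tail end. x points to the head. It starts level in the wooden rest, its axis 60 mm above the table.
- rest: Wooden rest, a base 160 x 72 mm and 18 mm high standing on the table (fixed), with two V saddles, like the carriage's. Origin under the place of the bar's balance point, x along the bar towards its head, z up. The bar's axis is 42 mm above the base board; between the saddles (x from -55 to +31 mm) there is free room under and beside the bar, down to the board.
- machine: The white feed slide, fixed to the table, 430 mm long in its y and 150 mm wide in its x. Origin on the table under the slide's middle line. At its -y end stands a gearbox (top with pinned plate 84 mm high) with the handwheel, at its +y end the white gauge head (130 mm wide, 120 mm high, its face at y = +120 mm), between them the black carriage on two rails. z up.
- carriage: Black carriage of the slide (axes as the machine's) with two dark V saddles for the bar. Origin on its plate, 55 mm above the table; the seated bar has its balance point 42 mm above it, its x along x. Large (head) saddle at x 32 to 52 mm, small one at x -75 to -55, up to 53 mm high, free room between. Travels along machine y, 15 mm per wheel rad; fully home with origin at machine y = +55 mm.
- wheel (a joint): Angle of the handwheel, rad, growing clockwise seen from above, 0 to 5.667 (stop; the carriage is then fully home). Starts between 0.2 and 1.4. While the handle is folded its tongue stands between pins of a steel plate under the wheel, which cannot turn then except for a play of 0.6 rad. With the handle up the wheel turns with about 7 N at the handle and stays where it is left.
- wheel_center (a point): Point on the handwheel's vertical axis, 85 mm above the table, just above the pinned plate on the gearbox. The wheel has a rim of 71 mm radius whose top is 15 mm above this point.
- crank (a joint): Angle of the folding crank handle, rad: 0 folded flat across the wheel, 1.571 fully swung out, upright (stop). A spring pulls it back to folded below about 1.1 rad, and above that snaps it upright and holds it there. Swinging it takes about 4 N at the grip; upright, the latch holds about 0.15 N m.
- grip_point (a point): Point on the axis of the crank's black grip, 80 mm from the hinge, 22 mm before the grip's free end. The grip is a plain sleeve 22 mm in diameter, 22 to 102 mm from the hinge, that spins freely about the handle's axis. Folded, its axis is level, 126 mm above the table, with 25 mm free below it to the wheel; upright, this point is 206 mm above the table.
- puck: Bystander: black resin puck, 40 mm in diameter, 24 mm high. Origin under its centre.
- steel_disc: Bystander: flat steel disc, 60 mm in diameter, 14 mm high. Origin under its centre.
- bottle: Bystander: white bottle, 64 mm in diameter, 150 mm high. Origin under its centre.
- dish: Bystander: shallow glass dish, 90 mm in diameter, 18 mm high. Origin under its centre.
- screwdriver: Bystander: screwdriver, 170 mm long, lying. Origin under its middle.
- tray: Bystander: open white tray 120 x 90 x 30 mm. Origin under its centre.
- jar: Bystander: amber jar, 70 mm in diameter, 80 mm high. Origin under its centre.
- crank_hinge (a point): Point on the crank handle's hinge axis, which is level and tangential to the wheel, 55 mm from the wheel's axis, 126 mm above the table. Seen from the wheel's axis it lies in the direction 0.8 rad minus the wheel angle, counted counter-clockwise from machine x. The folded handle reaches from here inwards past the wheel's axis and is swung up about this hinge.
- bar_head (a point): Centre of the end face of the bar's heavy head, on the bar's axis, 54.6 mm from the balance point.
Mind the look-alikes: they are no part of the job. What is shaped like the bar but pink is not meant.

How it is judged:
On the way, in this order (a step that is already met when the one before it is completed fails the run):
1. the bar lies in the carriage's saddles, let go (x of bar_head in the frame of carriage above 0.04 m and x of bar in the frame of carriage between -0.01 and 0.01 m and y of bar in the frame of carriage between -0.006 and 0.006 m and z of bar in the frame of carriage below 0.047 m and contact force between the fingers and bar below 0.5 N), for 0.2 s.
2. the crank handle is swung out and latched upright (value of joint crank above 1.48 rad), for 0.2 s.
3. the carriage is wound home at the gauge head (y of carriage in the frame of machine above 0.051 m), for 0.2 s.
At the end, for the whole second after the job is handed in: The bar lies at rest in the carriage's two saddles, head in the large one (balance point within 10 mm along and 6 mm across its place, within 5 mm of its seated height, axis within 0.1 rad); the crank handle stands latched upright (above 1.48 rad); the carriage is within 4 mm of fully home (x of bar_head in the frame of carriage above 0.04 m and x of bar in the frame of carriage between -0.01 and 0.01 m and y of bar in the frame of carriage between -0.006 and 0.006 m and z of bar in the frame of carriage between 0.037 and 0.047 m and angle between the x axis of bar and the x axis of carriage, either way round below 0.1 rad and value of joint crank above 1.48 rad and y of carriage in the frame of machine above 0.051 m and linear speed of bar below 0.02 m/s); the robot touches nothing.
It fails at once if the bar is carried or left more than 17 degrees from level (angle between bar's own x axis and vertical below 1.27 rad or angle between bar's own x axis and vertical above 1.87 rad).
It fails at once if the bar is dropped (falls freely faster than 0.45 m/s) (contact force between the fingers and bar below 0.2 N and linear speed of bar above 0.45 m/s).
It fails at once if the robot pushes on the carriage with more than 12 N (contact force between any of the fingers, the arm and carriage above 12 N).
It fails at once if a bystander is moved by more than 25 mm (distance of any of puck, steel_disc, bottle, dish, screwdriver, tray, jar from where it was at the start of the episode above 0.025 m).
It also fails if it takes over 72 s, if anything falls off the work surface, if the arm or the gripper's body presses on something with over 40 N, if the wrist force passes 120 N, or if a joint passes its speed limit or range.

## Working session

There is one attempt and no reset: what is moved stays moved. The work goes in short steps, Python scripts to look and compute and a shell command to move; the robot and the scene stay as the last step left them, time stands still between calls to the robot, and variables do not carry over. Pictures are saved under pics/ and viewed, at most 12 in all, crops included, and the job is handed in when it is done.

```bash
mkdir -p pics; ls
python3 - <<'E'
from rig import arm
import cv2,numpy as np
np.set_printoptions(precision=4,suppress=True)
for n in ("scene","side"):
    cv2.imwrite(f"pics/{n}0.png",arm.capture(n)[:,:,::-1]); print(n,arm.calibration(n))
print(arm.calibration("wrist")); print(arm.get_obs())
E
```

```text
pics
scene {'fx': 529.0567380598143, 'fy': 529.0567380598143, 'cx': 317.7155237294048, 'cy': 241.4136638358077, 'camera_from_world': array([[-0.7702,  0.6375, -0.0207,  0.4129],
       [-0.4256, -0.4894,  0.7612,  0.1509],
       [ 0.4751,  0.595 ,  0.6482, -1.5746],
       [ 0.    ,  0.    ,  0.    ,  1.    ]])}
side {'fx': 461.46296531955494, 'fy': 461.46296531955494, 'cx': 315.81892705153797, 'cy': 241.28712253415884, 'camera_from_world': array([[-0.7423, -0.6699,  0.0119,  0.4092],
       [ 0.3513, -0.3739,  0.8584, -0.2918],
       [-0.5706,  0.6414,  0.5129, -0.9672],
       [ 0.    ,  0.    ,  0.    ,  1.    ]])}
{'fx': 362.1779042622751, 'fy': 362.1779042622751, 'cx': 325.51564923276123, 'cy': 239.29912402597625, 'hand_eye': array([[-0.0001,  0.9656,  0.26  ,  0.0728],
       [ 1.    , -0.0001,  0.0007,  0.0005],
       [ 0.0007,  0.26  , -0.9656, -0.1706],
       [ 0.    ,  0.    ,  0.    ,  1.    ]])}
{'clock': 0.1, 'joints': array([-0.0024,  0.3536,  1.634 ,  0.    ,  1.1552, -0.0024]), 'qvel': array([-0.0005, -0.0024, -0.0013,  0.0001, -0.0006, -0.0011]), 'effort': array([ -0.0009, -59.4903, -33.4934,   0.0698,   0.0183,  -0.    ]), 'eef_pos': array([ 0.6246, -0.    ,  0.214 ]), 'ee_rot': array([-2.2209, -2.2208,  0.0013]), 'wrist_force': array([-0.289 , -0.23  , -0.9295]), 'ft_torque': array([ 0.0366, -0.0044,  0.0108]), 'grip_force': 0.0, 'width': 0.09164843564021911}
```

View pics/scene0.png

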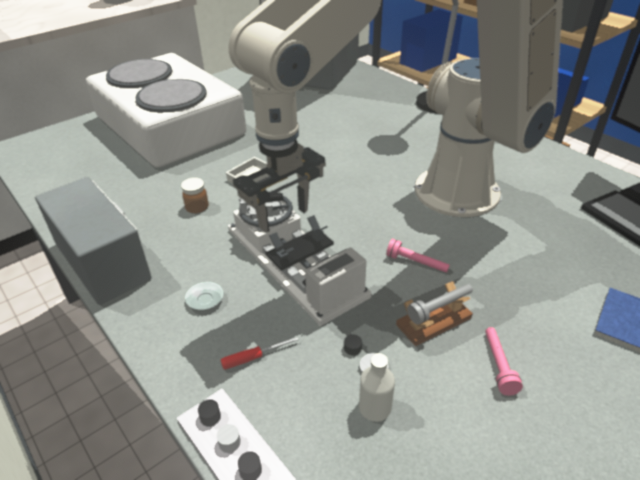

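View pics/side0.png

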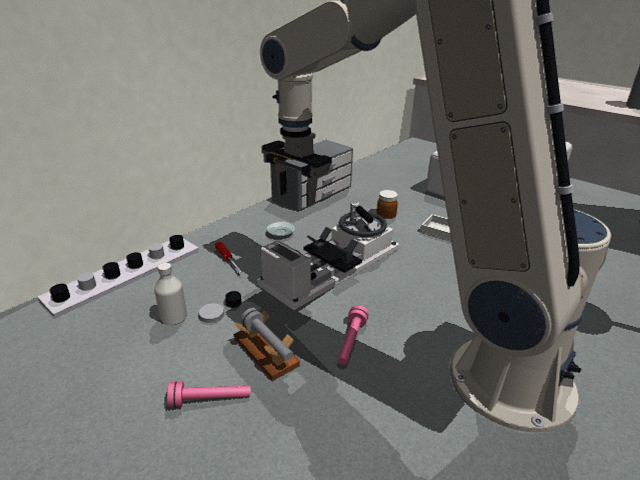

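The grey steel bar lies in the wooden rest: scene head ≈(420,311), tail ≈(470,290); side head ≈(250,317), tail ≈(290,355). The pink bars at scene (420,257) and (503,362) are the look-alikes. Next I'll enlarge crops to confirm this and to measure.

Run:
```python
import cv2
a=cv2.imread("pics/scene0.png")[170:350,220:480]; cv2.imwrite("pics/sc.png",cv2.resize(a,None,fx=3,fy=3,interpolation=cv2.INTER_CUBIC))
a=cv2.imread("pics/side0.png")[190:385,220:420]; cv2.imwrite("pics/si.png",cv2.resize(a,None,fx=3,fy=3,interpolation=cv2.INTER_CUBIC))
```

```text
(no output)
```

View pics/sc.png

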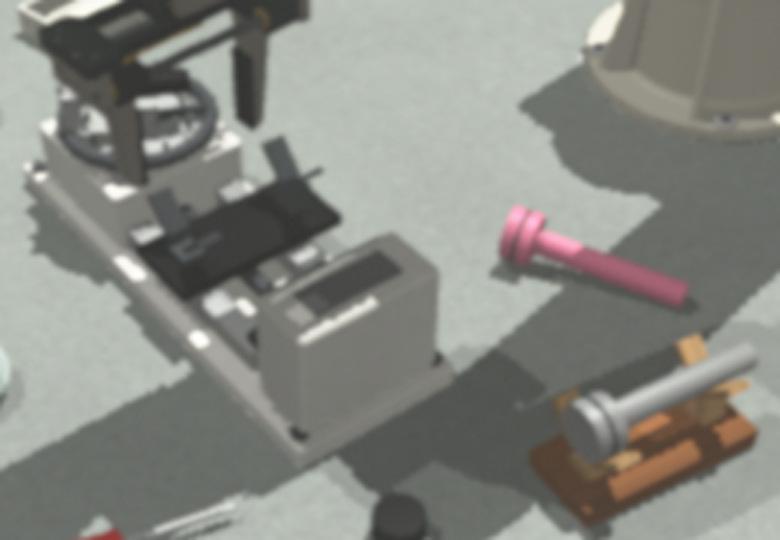

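View pics/si.png

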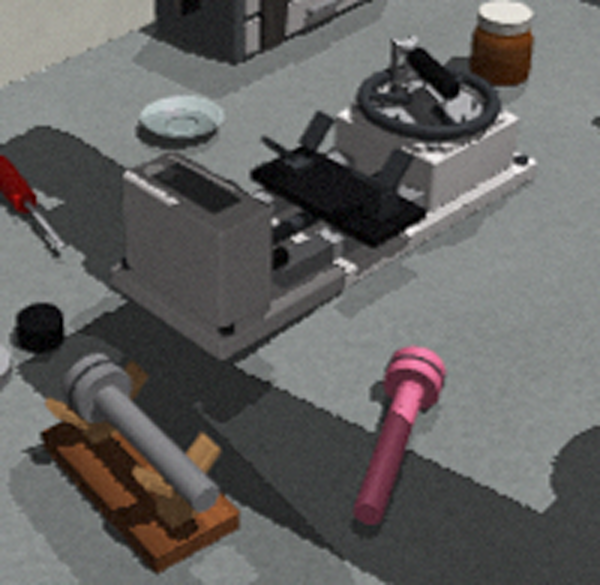

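```bash
cat > h.py <<'E'
import numpy as np, cv2
from scipy.optimize import least_squares
from scipy.spatial.transform import Rotation as R
np.set_printoptions(precision=4,suppress=True)
from rig import arm
def proj(c,M,P):
    p=np.asarray(P,float)@M[:3,:3].T+M[:3,3]
    return np.c_[c['cx']+c['fx']*p[:,0]/-p[:,2], c['cy']-c['fy']*p[:,1]/-p[:,2]]
def wristM(o,c):
    T=np.eye(4);T[:3,:3]=R.from_rotvec(o['ee_rot']).as_matrix();T[:3,3]=o['eef_pos']
    return np.linalg.inv(T@c['hand_eye'])
def place(q,P):
    c,s=np.cos(q[2]),np.sin(q[2]);P=np.asarray(P,float)
    return np.c_[q[0]+c*P[:,0]-s*P[:,1],q[1]+s*P[:,0]+c*P[:,1],P[:,2]]
def fit(obs,q0):
    # obs: list of (cal,M,localpoints,pixels); pose x,y,yaw
    f=lambda q: np.concatenate([(proj(c,M,place(q,P))-np.array(U)).ravel() for c,M,P,U in obs])
    r=least_squares(f,q0,loss='soft_l1'); print(r.x,"res",f(r.x).reshape(-1,2).round(1).tolist()); return r.x
E
python3 - <<'E'
from h import *
sc=arm.calibration('scene');si=arm.calibration('side')
S=lambda L:[(220+u/3,170+v/3) for u,v in L]
D=lambda L:[(220+u/3,190+v/3) for u,v in L]
fit([(sc,sc['camera_from_world'],[[.075,.215,0],[-.075,.215,0],[.075,-.215,0]],S([(302,465),(452,377),(27,178)])),
 (si,si['camera_from_world'],[[.075,.215,0],[-.075,.215,0],[-.075,-.215,0]],D([(112,278),(225,358),(537,178)]))],[.6,0,0])
fit([(sc,sc['camera_from_world'],[[.0546,0,.06],[-.101,0,.06]],S([(588,430),(750,360)])),
 (si,si['camera_from_world'],[[-.101,0,.06]],D([(203,495)]))],[.5,.3,0])
for cam,M,q in((sc,sc['camera_from_world'],S([(138,120)])),(si,si['camera_from_world'],D([(430,102)]))):
    print(least_squares(lambda p:(proj(cam,M,[[*p,.1]])-np.array(q)).ravel(),[.6,-.1]).x)
E
```

```text
[ 0.5521 -0.0747 -0.0675] res [[-0.8, 0.0], [0.4, 0.3], [-0.6, -0.3], [0.3, 1.9], [-0.3, 1.2], [0.4, -0.5]]
[ 0.448   0.2936 -0.1727] res [[-1.5, 1.3], [0.2, -2.2], [-0.0, 1.8]]
[ 0.5542 -0.1826]
[ 0.5333 -0.184 ]
```

Run:
```python
from h import *
o=arm.get_obs();im=arm.capture("wrist");np.save("w0.npy",wristM(o,arm.calibration("wrist")))
cv2.imwrite("pics/w0.png",cv2.resize(im[:,:,::-1],(800,600),interpolation=cv2.INTER_CUBIC))
```

```text
(no output)
```

View pics/w0.png

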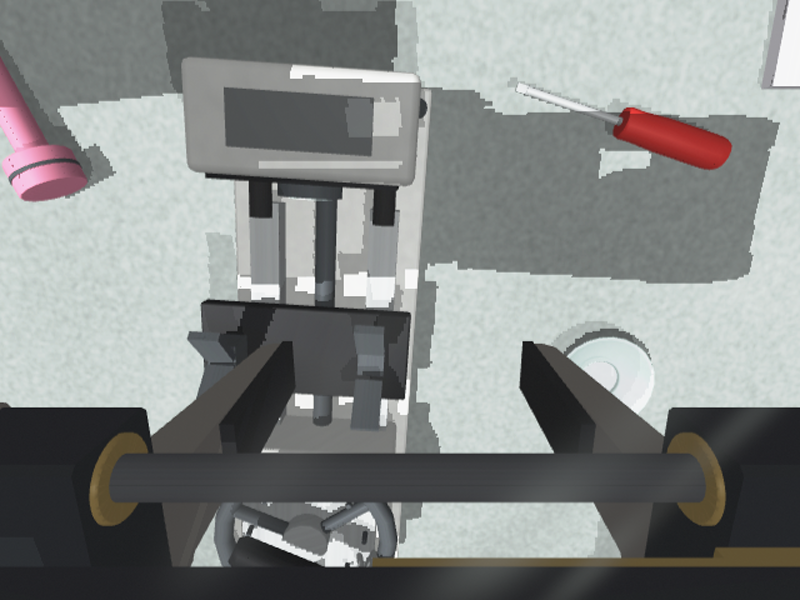

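The wrist picture shows the gauge head top at (183–420, 57–184) and the carriage plate corners at (203,300), (411,313) and (405,399). The large saddle is at (368,370) and the small one at (218,355). The wheel is below at about (307,540), with its rim spanning 217–398.

Run:
```python
from h import *
sc=arm.calibration('scene');si=arm.calibration('side');w=arm.calibration('wrist');M=np.load('w0.npy')
q=fit([(w,M,[[-.065,.12,.12],[.065,.12,.12]],[(188/1.25,167/1.25),(415/1.25,182/1.25)]),
 (sc,sc['camera_from_world'],[[.075,.215,0],[-.075,.215,0],[.075,-.215,0]],[(220+u/3,170+v/3) for u,v in [(302,465),(452,377),(27,178)]]),
 (si,si['camera_from_world'],[[.075,.215,0],[-.075,.215,0],[-.075,-.215,0]],[(220+u/3,190+v/3) for u,v in[(112,278),(225,358),(537,178)]])],[.55,-.07,-.07])
def mach(u,v,z):
    p=least_squares(lambda p:(proj(w,M,[[*p,z]])-np.array([[u/1.25,v/1.25]])).ravel(),[.6,-.1]).x-q[:2]
    c,s=np.cos(q[2]),np.sin(q[2]); return np.array([c*p[0]+s*p[1],-s*p[0]+c*p[1]])
for n,u,v,z in [("TL",203,300,.055),("TR",411,313,.055),("BR",405,399,.055),("rimL",217,540,.1),("rimR",398,540,.1),("gfL",188,167,.12),("gfR",415,182,.12),("gbR",420,75,.12),("sadTop+",369,310,.108),("sad-",366,430,.108)]: print(n,mach(u,v,z))
```

```text
[ 0.5554 -0.0485 -0.084 ] res [[-1.3, 2.7], [1.3, 6.6], [4.0, 8.1], [6.4, 8.1], [4.4, 4.0], [-8.3, 4.9], [-10.0, 5.1], [-4.6, 3.0]]
TL [-0.0871  0.0246]
TR [0.0702 0.0276]
BR [ 0.0716 -0.0445]
rimL [-0.0627 -0.1509]
rimR [ 0.0744 -0.1391]
gfL [-0.064   0.1219]
gfR [0.0637 0.1245]
gbR [0.0615 0.1798]
sadTop+ [0.0417 0.0433]
sad- [ 0.045  -0.0425]
```

```bash
cat >> h.py <<'E'
def mach(q,c,M,u,v,z):
    p=least_squares(lambda p:(proj(c,M,[[*p,z]])-np.array([[u,v]])).ravel(),[.6,-.1]).x-q[:2]
    a,s=np.cos(q[2]),np.sin(q[2]); return np.array([a*p[0]+s*p[1],-s*p[0]+a*p[1]])
E
python3 - <<'E'
from h import *
sc=arm.calibration('scene');si=arm.calibration('side');w=arm.calibration('wrist');M=np.load('w0.npy')
U=lambda L:np.array(L)/1.25
def f(q,d):
  return fit([(w,M,[[-.065,.12,.12],[.065,.12,.12]],U([(188,167),(415,182)])),
 (sc,sc['camera_from_world'],[[.075,.215+d,0],[-.075,.215+d,0],[.075,-.215+d,0]],[(220+u/3,170+v/3) for u,v in [(302,465),(452,377),(27,178)]]),
 (si,si['camera_from_world'],[[.075,.215+d,0],[-.075,.215+d,0],[-.075,-.215+d,0]],[(220+u/3,190+v/3) for u,v in[(112,278),(225,358),(537,178)]])],q)
for d in(-.02,-.025,-.03,-.035): q=f([.55,-.05,-.07],d)
q=f([.55,-.05,-.07],-.027)
for n,u,v,z in [("TL",203,300,.055),("TR",411,313,.055),("BR",405,399,.055),("rimL",217,540,.1),("rimR",398,540,.1),("sadTop+",369,310,.108),("sad-",366,430,.108)]: print(n,mach(q,w,M,u/1.25,v/1.25,z))
print(mach(q,sc,sc['camera_from_world'],220+138/3,170+40,.1),mach(q,si,si['camera_from_world'],220+430/3,190+34,.1))
E
```

```text
[ 0.5563 -0.0465 -0.0722] res [[-2.3, 0.7], [0.7, 2.5], [0.1, 2.9], [1.7, 3.0], [0.4, 1.3], [-2.8, 2.6], [-3.8, 2.1], [-1.7, 0.4]]
[ 0.5562 -0.046  -0.0707] res [[-2.8, 0.1], [0.2, 1.6], [-0.9, 1.6], [0.6, 1.8], [-0.5, 0.5], [-1.4, 2.0], [-2.3, 1.4], [-0.8, -0.2]]
[ 0.5566 -0.0455 -0.0672] res [[-2.9, -0.3], [0.2, 0.5], [-1.9, 0.4], [-0.6, 0.6], [-1.6, -0.1], [-0.1, 1.4], [-0.8, 0.6], [-0.2, -0.9]]
[ 0.5572 -0.045  -0.0671] res [[-2.1, -1.0], [1.1, -0.2], [-3.2, -0.7], [-2.0, -0.4], [-2.5, -0.8], [1.1, 0.7], [0.4, -0.3], [0.6, -1.5]]
[ 0.5563 -0.0458 -0.0693] res [[-2.9, -0.1], [0.2, 1.2], [-1.2, 1.1], [0.2, 1.3], [-0.9, 0.3], [-0.9, 1.8], [-1.7, 1.1], [-0.5, -0.5]]
TL [-0.0874  0.0231]
TR [0.0699 0.0239]
BR [ 0.0703 -0.0482]
rimL [-0.0656 -0.1527]
rimR [ 0.0717 -0.1429]
sadTop+ [0.0416 0.04  ]
sad- [ 0.0436 -0.0459]
[ 0.0074 -0.1366] [-0.0134 -0.1395]
```

```bash
python3 -m creep '[0,0,0,0.029,-0.023,0,0.7,0,0,0,0.029,-0.023,0,0.7,0,0,0,0.029,-0.023,0,0.7,0,0,0,0.029,-0.023,0,0.7,0,0,0,0.029,-0.023,0,0.7,0,0,0,0.029,-0.023,0,0.7,0,0,0,0.029,-0.023,0,0.7,0,0,0,0.029,-0.023,0,0.7,0,0,0,0.029,-0.023,0,0.7,0,0,0,0.029,-0.023,0,0.7]' 20
python3 -m creep '[0,0,8.3,0,0,0,0.7,0,0,8.3,0,0,0,0.7,0,0,8.3,0,0,0,0.7,0,0,8.3,0,0,0,0.7,0,0,8.3,0,0,0,0.7,0,0,8.3,0,0,0,0.7,0,0,8.3,0,0,0,0.7,0,0,8.3,0,0,0,0.7,0,0,8.3,0,0,0,0.7,0,0,8.3,0,0,0,0.7,0,0,8.3,0,0,0,0.7,0,0,8.3,0,0,0,0.7,0,0,0,0,0,0,0.7]'
python3 - <<'E'
from h import *
o=arm.get_obs();im=arm.capture("wrist");np.save("w1.npy",wristM(o,arm.calibration("wrist")));print(o['eef_pos'],o['joints'])
cv2.imwrite("pics/w1.png",cv2.resize(im[:,:,::-1],(800,600),interpolation=cv2.INTER_CUBIC))
E
```

```text
clock: 1.15
eef_pos: [0.3938, 0.2909, 0.2146]
ee_rot: [-2.222, -2.221, 0.0]
wrist_force: [-0.3, -0.3, -0.6]
width: 0.0642
grip_force: 0.0
clock: 2.45
eef_pos: [0.3949, 0.2899, 0.2144]
ee_rot: [3.13, -0.266, -0.0]
wrist_force: [-1.2, -0.3, -0.0]
width: 0.0644
grip_force: 0.0
[0.3949 0.2899 0.2144] [ 0.6302  0.1417  1.915  -0.      1.0853  2.3708]
```

View pics/w1.png

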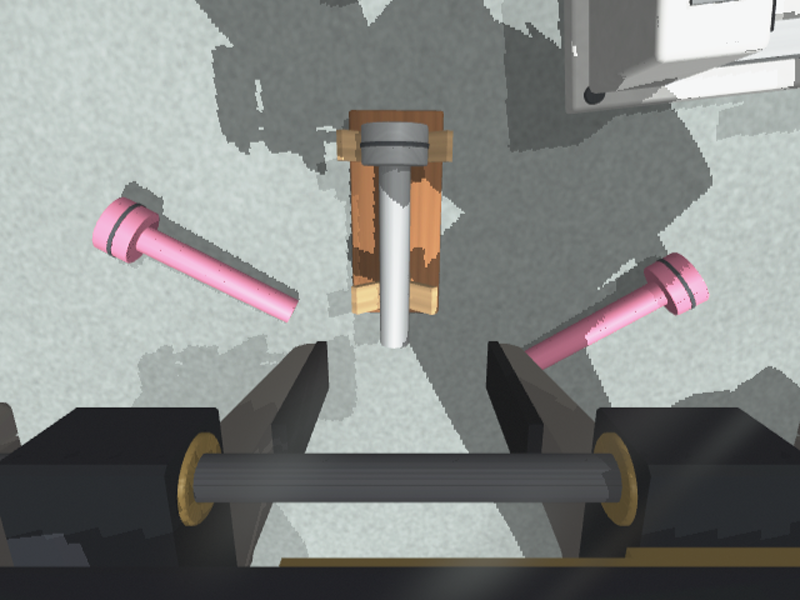

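Run:
```python
from h import *
w=arm.calibration('wrist');M=np.load('w1.npy')
U=lambda L:np.array(L)/1.25
q=fit([(w,M,[[.0546,0,.083],[.029,0,.083],[-.101,0,.071]],U([(402,123),(401,165),(394,346)]))],[.45,.29,-.17])
# tool-frame offset
o=arm.get_obs();Rm=R.from_rotvec(o['ee_rot']).as_matrix()
print("shift",Rm.T@(np.array([q[0],q[1],.06])-o['eef_pos']),"tool x yaw",np.arctan2(Rm[1,0],Rm[0,0]))
```

```text
[ 0.447   0.286  -0.2126] res [[0.2, -0.6], [-0.3, -0.1], [0.0, 1.8]]
shift [ 0.052  -0.0047  0.1544] tool x yaw -0.16443510571143544
```

The wrist picture shows the grey bar with its tail at (394,345) and its head at (402,123–165), centred in the tool's view. I'll grasp it now.

```bash
python3 -m creep '[0,0,2.5,0,0,0,0.7,0,0,0,0.026,-0.0035,0,0.7,0,0,0,0.026,-0.0035,0.0,0.7,0,0,0,0,0,0.03,0.7,0,0,0,0,0,0.03,0.7,0,0,0,0,0,0.03,0.7,0,0,0,0,0,0.03,0.7,0,0,0,0,0,0.03,0.7,0,0,0,0,0,0.023,0.7,0,0,0,0,0,0,0.7,0,0,0,0,0,0,0.15,0,0,0,0,0,0,0.15,0,0,0,0,0,0,0.1,0,0,0,0,0,0,0.1,0,0,0,0,0,0,0.1]' 50
python3 -m creep '[0,0,0,0,0,0,0.1,0,0,0,0,0,0,0.1,0,0,0,0,0,-0.005,0.1,0,0,0,0,0,-0.01,0.1,0,0,0,0,0,-0.01,0.1,0,0,0,0,0,-0.01,0.1,0,0,0,0,0,0,0.1]'
```

```text
clock: 4.0
eef_pos: [0.4483, 0.2871, 0.0426]
ee_rot: [-3.121, 0.331, -0.003]
wrist_force: [-4.1, 16.2, 4.9]
width: 0.0264
grip_force: 7.6
clock: 4.7
eef_pos: [0.4482, 0.2863, 0.0782]
ee_rot: [-3.123, 0.331, -0.003]
wrist_force: [-0.4, -0.8, -6.0]
width: 0.0212
grip_force: 49.9
```

```bash
python3 -m creep '[0,0,0,0,0,-0.015,0.1,0,0,0,0,0,-0.025,0.1,0,0,0,0,0,-0.03,0.1,0,0,0,0,0,-0.025,0.1,0,0,0,0,0,-0.015,0.1,0,0,0,0.005,0.01,0,0.1,0,0,0,0.01,0.02,0,0.1,0,0,0,0.013,0.03,0,0.1,0,0,0,0.014,0.03,0,0.1,0,0,0,0.014,0.03,0,0.1,0,0,0,0.014,0.03,0,0.1,0,0,0,0.013,0.03,0,0.1,0,0,0,0.01,0.02,0,0.1,0,0,0,0.005,0.01,0,0.1,0,0,-2,0,0,0,0.1,0,0,-4.2,0,0,0,0.1,0,0,-2,0,0,0,0.1,0,0,0,0,0,0,0.1,0,0,0,0,0,0,0.1]'
python3 - <<'E'
from h import *
o=arm.get_obs();im=arm.capture("wrist");np.save("w2.npy",wristM(o,arm.calibration("wrist")));print(o['eef_pos'],o['ft_torque'],o['wrist_force'])
cv2.imwrite("pics/w2.png",cv2.resize(im[:,:,::-1],(800,600),interpolation=cv2.INTER_CUBIC))
E
```

```text
clock: 6.6
eef_pos: [0.4986, 0.0601, 0.186]
ee_rot: [3.14, -0.108, -0.002]
wrist_force: [-0.2, 0.4, -6.6]
width: 0.0207
grip_force: 49.9
[0.4986 0.0601 0.186 ] [ 0.0548  0.0698 -0.0113] [-0.222   0.3607 -6.6412]
```

View pics/w2.png

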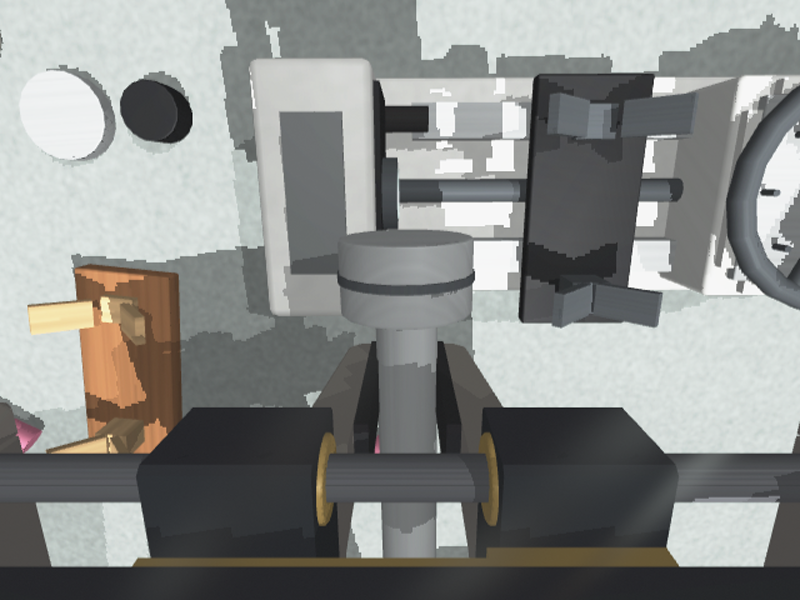

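The wrist picture shows the carriage plate corners at (535,74), (654,74) and (521,321). The large saddle tips are at columns 551 and 694 (rows 93–136), and the small saddle's tips at about (553–661, 280–328). The bar's head is at (405,235–325).

Run:
```python
from h import *
w=arm.calibration('wrist');M=np.load('w2.npy');o=arm.get_obs()
def f(p,full=False):
    x,y,a,hy,h,xp,xm=p
    P=[[xp,hy,.055],[xp,-hy,.055],[xm,hy,.055],[.052,h,.108],[.032,h,.108],[.052,-h,.108],[.032,-h,.108],[-.055,-h,.108],[-.075,-h,.108],[-.065,0,.081]]
    U=[(535,74),(654,74),(521,321),(552,93),(549,137),(693,93),(695,135),(661,290),(657,328),(591,299)]
    return (proj(w,M,place([x,y,a],P))*1.25-np.array(U)).ravel()
r=least_squares(f,[.555,-.058,-.069,.036,.04,.07,-.087],loss='soft_l1')
print(r.x);print(r.fun.reshape(-1,2).round(1).tolist())
# gauge head from this view: front(+120) face top corners
q=fit([(w,M,[[.065,.12,.12],[-.065,.12,.12]],np.array([(372,60),(375,310)])/1.25)],[.556,-.046,-.069])
# bar in tool: head near & far edges at tool z
Rm=R.from_rotvec(o['ee_rot']).as_matrix()
MT=np.linalg.inv(w['hand_eye'])
print("head x in tool", least_squares(lambda p:(proj(w,MT,[[p[0],p[2],-.019],[p[1],p[2],-.019-.023]])*1.25-np.array([[405,240],[405,327]])).ravel(),[.05,.03,0]).x)
print("tool yaw",np.arctan2(Rm[1,0],Rm[0,0]),"tool z",Rm[:,2],"shift to carriage",Rm.T@(np.array([r.x[0],r.x[1],.097])-o['eef_pos']))
```

```text
[ 0.5535 -0.054  -0.0632  0.0316  0.0356  0.0712 -0.0862]
[[-0.3, 0.3], [-15.1, -0.4], [-1.6, -0.1], [0.8, 0.1], [0.8, -2.0], [0.8, -0.8], [-7.4, -0.8], [2.6, 6.6], [1.7, 2.0], [-9.5, 2.3]]
[ 0.5529 -0.0472 -0.0767] res [[0.0, -1.1], [-0.0, 8.4]]
head x in tool [ 0.0532  0.0302 -0.0004]
tool yaw -0.06895497348533576 tool z [-0.0008 -0.     -1.    ] shift to carriage [0.0625 0.1101 0.0891]
```

```bash
python3 -m creep '[0,0,0,0.006,0.0115,0,0.1,0,0,0,0.012,0.022,0,0.1,0,0,0,0.014,0.024,0,0.1,0,0,0,0.014,0.024,0,0.1,0,0,0,0.012,0.021,0,0.1,0,0,0,0.006,0.011,0,0.1,0,0,0,0,0,0,0.1,0,0,0,0,0,0.01,0.1,0,0,0,0,0,0.02,0.1,0,0,0,0,0,0.02,0.1,0,0,0,0,0,0.02,0.1,0,0,0,0,0,0.015,0.1,0,0,0,0,0,0.008,0.1,0,0,0,0,0,0,0.1,0,0,0,0,0,0,0.1]'
```

```text
clock: 8.15
eef_pos: [0.5554, -0.0571, 0.0939]
ee_rot: [-3.14, 0.106, -0.0]
wrist_force: [0.9, 0.1, -5.1]
width: 0.0208
grip_force: 49.9
```

Run:
```python
from h import *
o=arm.get_obs();print(o['eef_pos'],o['wrist_force'],o['ft_torque'])
a=arm.capture("scene");np.save("w3.npy",wristM(o,arm.calibration("wrist")));b=arm.capture("wrist")
A=cv2.resize(a[190:290,225:345],(480,400),interpolation=cv2.INTER_CUBIC)
B=cv2.resize(b[30:330,200:440],(320,400),interpolation=cv2.INTER_CUBIC)
cv2.imwrite("pics/c3.png",np.hstack([A,B])[:,:,::-1])
```

```text
[ 0.5554 -0.0571  0.0939] [ 0.9334  0.1426 -5.1452] [ 0.0271  0.0464 -0.0204]
```

View pics/c3.png

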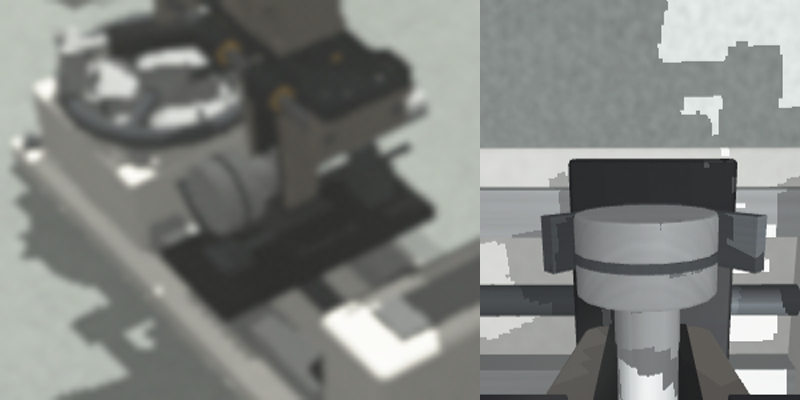

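The right panel shows the saddle tips at 542 and 766 (centre 654) against the head centre at 646, so I'll shift by +2.5 mm along tool y. Then I'll lower the bar.

```bash
python3 -m creep '[0,0,0,0,0.0025,0,0.1,0,0,0,0,0,0.005,0.1,0,0,0,0,0,0.005,0.1,0,0,0,0,0,0.002,0.1,0,0,0,0,0,0,0.1]'; python3 -m creep '[0,0,0,0,0,0.001,0.1,0,0,0,0,0,0.001,0.1,0,0,0,0,0,0,0.1]'
```

```text
clock: 8.75
eef_pos: [0.5547, -0.06, 0.081]
ee_rot: [-3.14, 0.107, 0.002]
wrist_force: [0.8, 0.4, -5.6]
width: 0.0207
grip_force: 49.9
clock: 9.05
eef_pos: [0.5553, -0.0599, 0.08]
ee_rot: [-3.14, 0.107, -0.001]
wrist_force: [-1.2, 1.7, -0.6]
width: 0.0207
grip_force: 49.9
```

```bash
python3 -m creep '[0,0,0,0,0,0.0005,0.22,0,0,0,0,0,0,0.3,0,0,0,0,0,0,0.4,0,0,0,0,0,0,0.45,0,0,0,0,0,0,0.45,0,0,0,0,0,0,0.45,0,0,0,0,0,-0.01,0.45,0,0,0,0,0,-0.03,0.45,0,0,0,0,0,-0.04,0.45,0,0,0,0,0,-0.04,0.45,0,0,0,0,0,-0.03,0.45]'
python3 - <<'E'
from h import *
o=arm.get_obs();np.save("w4.npy",wristM(o,arm.calibration("wrist")));cv2.imwrite("pics/w4.png",cv2.resize(arm.capture("wrist")[:,:,::-1],(800,600),interpolation=cv2.INTER_CUBIC));print(o['eef_pos'],o['joints'])
E
```

```text
clock: 10.15
eef_pos: [0.5557, -0.0601, 0.2325]
ee_rot: [3.14, -0.107, 0.004]
wrist_force: [0.6, 0.1, -0.5]
width: 0.0415
grip_force: 0.0
[ 0.5557 -0.0601  0.2325] [-0.1104  0.2318  1.7592 -0.      1.148   1.5285]
```

```bash
python3 -m creep '[0,0,0,-0.03,0.015,0,0.45,0,0,0,-0.03,0.015,0,0.45,0,0,0,-0.02,0.01,0,0.45,0,0,0,0,0,0,0.45]'
python3 - <<'E'
from h import *
o=arm.get_obs();np.save("w4.npy",wristM(o,arm.calibration("wrist")));cv2.imwrite("pics/w4.png",cv2.resize(arm.capture("wrist")[:,:,::-1],(800,600),interpolation=cv2.INTER_CUBIC));print(o['eef_pos'],o['joints'])
E
```

```text
clock: 10.6
eef_pos: [0.4703, -0.0951, 0.2295]
ee_rot: [3.139, -0.109, -0.001]
wrist_force: [-0.5, 0.1, -0.3]
width: 0.0412
grip_force: 0.0
[ 0.4703 -0.0951  0.2295] [-0.2023  0.1089  1.917  -0.0004  1.1163  1.4378]
```

View pics/w4.png

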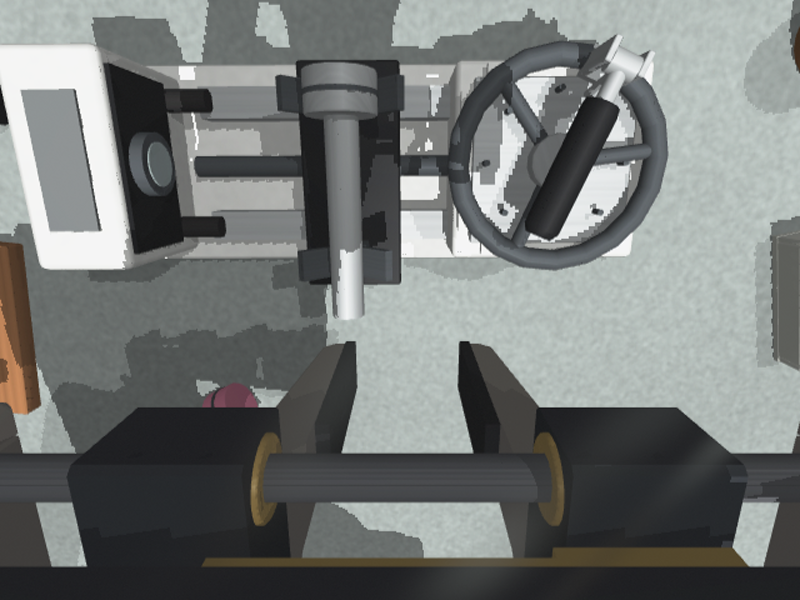

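The bar is seated, with its head at (340,90) in the large saddle. The wheel is centred at about (558,155). The grip runs from (605,98) near the hinge to its free end at (545,230).

Run:
```python
from h import *
w=arm.calibration('wrist');M=np.load('w4.npy');o=arm.get_obs()
W=lambda u,v,z: least_squares(lambda p:(proj(w,M,[[*p,z]])-np.array([[u,v]])/1.25).ravel(),[.55,-.1]).x
# fit wheel centre & hinge angle: grip ends
def f(p):
    x,y,a=p;d=np.array([np.cos(a),np.sin(a)]);P=[]
    for r in(.055-.022,.055-.102): P.append([x+r*d[0],y+r*d[1],.126])
    P+= [[x,y+.071,.1],[x,y-.071,.1],[x+.071,y,.1],[x-.071,y,.1]]
    e=proj(w,M,P)*1.25-np.array([(604,100),(545,231),(450,155),(667,155),(558,41),(558,270)])
    return np.r_[e[:2].ravel(),e[2:4,0],e[4:,1]]
r=least_squares(f,[.547,-.18,-.4]);print(r.x,r.fun.round(1))
x,y,a=r.x;d=np.array([np.cos(a),np.sin(a)])
print("w",.8-(a+.069),"hinge",[x,y]+.055*d,"grip_pt",[x,y]-.025*d)
q=fit([(w,M,[[-.065,.12,.12],[.065,.12,.12]],np.array([(130,268),(98,45)])/1.25)],[.556,-.046,-.069])
c=fit([(w,M,[[.0546,0,.097+.02],[-.101,0,.097+.011]],np.array([(340,62),(348,318)])/1.25)],[.556,-.046,-.069]);print("bar in mach",mach(q,w,M,*proj(w,M,[[c[0],c[1],.097]])[0],.097))
```

```text
[ 0.5467 -0.1986 -0.4217] [-2.5  1.3 -3.1  4.5 -0.8  6.9 -5.2  0.3]
w 1.152668292049758 hinge [ 0.5969 -0.2211] grip_pt [ 0.5239 -0.1884]
[ 0.551  -0.0476 -0.0925] res [[-0.0, 3.9], [0.0, -1.1]]
[ 0.5548 -0.0625 -0.0814] res [[0.0, -0.3], [-0.0, 0.4]]
bar in mach [ 0.0051 -0.0145]
```

```bash
python3 -m creep '[0,0,0,0.015,0.022,0,0.55,0,0,0,0.016,0.023,0,0.55,0,0,0,0.015,0.023,0,0.55,0,0,0,0.015,0.022,0,0.55,0,0,8,0,0,0,0.55,0,0,8,0,0,0,0.55,0,0,4.2,0,0,0,0.55,0,0,0,0,0,0.03,0.55,0,0,0,0,0,0.03,0.55,0,0,0,0,0,0.03,0.55,0,0,0,0,0,0.02,0.55,0,0,0,0,0,0.01,0.55,0,0,0,0,0,0,0.55]' 20
```

```text
clock: 11.95
eef_pos: [0.5274, -0.188, 0.1079]
ee_rot: [-3.072, 0.655, 0.003]
wrist_force: [-0.9, 0.1, -0.6]
width: 0.0506
grip_force: 0.0
```

```bash
python3 -m creep '[0,0,0,0,0,0,0.2,0,0,0,0,0,0,0.2,0,0,0,0,0,0,0.1,0,0,0,0,0,0,0.1,0,0,0,0,0,0,0.1]' 20
python3 - <<'E'
from h import *
cv2.imwrite("pics/w5.png",cv2.resize(arm.capture("wrist")[:,:,::-1],(640,480)))
E
```

```text
clock: 12.45
eef_pos: [0.5278, -0.1886, 0.1098]
ee_rot: [3.072, -0.656, 0.002]
wrist_force: [0.7, 0.5, 1.5]
width: 0.0214
grip_force: 19.9
```

View pics/w5.png

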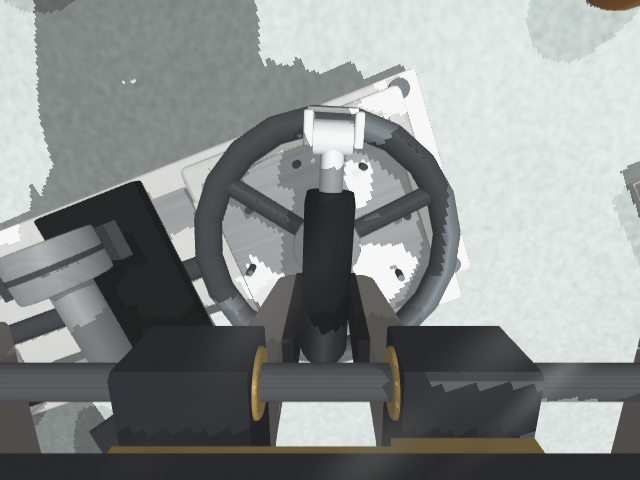

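The grip is held between the pads, aligned at (328,300), with the hinge at (333,130). Next is the swing up.

```bash
python3 -m creep '[0,0,0,0.0007,0,-0.0104,0.1,0,0,0,0.002,0,-0.0103,0.1,0,0,0,0.0034,0,-0.0099,0.1,0,0,0,0.0046,0,-0.0094,0.1,0,0,0,0.0058,0,-0.0087,0.1,0,0,0,0,0,0,0.1]'
```

```text
clock: 13.1
eef_pos: [0.5425, -0.1956, 0.1591]
ee_rot: [3.072, -0.656, -0.001]
wrist_force: [-4.2, -1.2, -1.1]
width: 0.0215
grip_force: 20.0
```

```bash
python3 -m creep '[0,0,0,0.0069,0,-0.0079,0.1,0,0,0,0.0079,0,-0.0069,0.1,0,0,0,0.0087,0,-0.0058,0.1,0,0,0,0.0094,0,-0.0046,0.1,0,0,0,0.0099,0,-0.0034,0.1,0,0,0,0.0103,0,-0.002,0.1,0,0,0,0.0104,0,-0.0007,0.1,0,0,0,0,0,0,0.1]'
```

```text
clock: 13.9
eef_pos: [0.6005, -0.2223, 0.1895]
ee_rot: [3.071, -0.655, -0.002]
wrist_force: [-5.4, -4.8, 1.3]
width: 0.0212
grip_force: 20.0
```

```bash
python3 -m creep '[0,0,0,-0.0022,0.0086,0,0.1,0,0,0,-0.002,0.0084,0,0.1,0,0,0,-0.0033,0.008,0,0.1,0,0,0,0,0,0,0.1]'
```

```text
clock: 14.3
eef_pos: [0.5846, -0.2414, 0.1896]
ee_rot: [-3.072, 0.656, -0.005]
wrist_force: [3.7, -0.9, -4.4]
width: 0.0213
grip_force: 20.0
```

```bash
python3 -m creep '[0,0,0,-0.0038,0.0081,0.001,0.1,0,0,0,-0.0056,0.0066,0,0.1,0,0,0,-0.0066,0.0061,0,0.1,0,0,0,-0.0074,0.0045,0,0.1,0,0,0,-0.008,0.0033,0,0.1,0,0,0,-0.0084,0.002,0,0.1,0,0,0,-0.0086,0.0007,0,0.1,0,0,0,0,0,0,0.1]'
python3 - <<'E'
from h import *
o=arm.get_obs();p=o['eef_pos'][:2]-[.548,-.199];r=np.hypot(*p);u=p/r;print(r,np.arctan2(p[1],p[0]),"rad",u@o['wrist_force'][:2],"tan cw",np.array([u[1],-u[0]])@o['wrist_force'][:2])
E
```

```text
clock: 15.1
eef_pos: [0.5277, -0.2496, 0.1895]
ee_rot: [-3.072, 0.656, -0.006]
wrist_force: [2.9, 2.4, 2.2]
width: 0.0208
grip_force: 20.0
0.054524655746885475 -1.9530869713230625 rad -3.275772173533882 tan cw -1.8302263865592787
```

```bash
python3 -m creep '[0,0,0,-0.0086,-0.0007,0,0.1,0,0,0,-0.0084,-0.002,0,0.1,0,0,0,-0.008,-0.0033,0,0.1,0,0,0,-0.0074,-0.0045,0,0.1,0,0,0,-0.0066,-0.0056,0,0.1,0,0,0,-0.0056,-0.0066,0,0.1,0,0,0,-0.0045,-0.0074,0,0.1,0,0,0,-0.0033,-0.008,0,0.1,0,0,0,-0.002,-0.0084,0,0.1,0,0,0,-0.0007,-0.0086,0,0.1,0,0,0,0,0,0,0.1]'
cat > st.py <<'E'
from h import *
o=arm.get_obs();p=o['eef_pos'][:2]-[.548,-.199];r=np.hypot(*p);u=p/r;print(r,np.arctan2(p[1],p[0]),"rad",u@o['wrist_force'][:2],"tan cw",np.array([u[1],-u[0]])@o['wrist_force'][:2])
E
python3 st.py
```

```text
clock: 16.2
eef_pos: [0.4995, -0.1772, 0.1893]
ee_rot: [3.071, -0.654, 0.002]
wrist_force: [-1.6, -0.9, 7.3]
width: 0.0213
grip_force: 20.0
0.053202100339174635 2.7188380815421778 rad 1.0992995016082472 tan cw -1.5173039198529947
```

```bash
python3 -m creep '[0,0,0,-0.0003,-0.0086,-0.001,0.1,0,0,0,0.002,-0.0084,0,0.1,0,0,0,0.0033,-0.008,0,0.1,0,0,0,0.0045,-0.0074,0,0.1,0,0,0,0.0056,-0.0066,0,0.1,0,0,0,0.0066,-0.0056,0,0.1,0,0,0,0.0074,-0.0045,0,0.1,0,0,0,0,0,0,0.1]';python3 st.py; python3 -m creep '[0,0,0,0.008,-0.0033,0,0.1,0,0,0,0,0,0,0.1]'; python3 st.py
```

```text
clock: 17.0
eef_pos: [0.5454, -0.1441, 0.1894]
ee_rot: [3.072, -0.655, -0.002]
wrist_force: [-1.7, 0.0, 5.2]
width: 0.0214
grip_force: 20.0
0.05491696192168775 1.617918800799203 rad 0.09298595131542123 tan cw -1.6604126530234031
clock: 17.2
eef_pos: [0.5539, -0.1442, 0.1894]
ee_rot: [3.072, -0.655, -0.001]
wrist_force: [-1.8, 0.6, 6.6]
width: 0.0214
grip_force: 20.0
0.05511458104778846 1.4634112613755752 rad 0.44474771584278466 tan cw -1.8781989238571932
```

```bash
python3 -m creep '[0,0,0,0.0041,-0.0012,0,0.1,0,0,0,0,0,0,0.1]';python3 st.py; python3 -m creep '[0,0,0,0.0042,-0.0009,0,0.1,0,0,0,0,0,0,0.1]'; python3 st.py
```

```text
clock: 17.4
eef_pos: [0.5575, -0.1446, 0.1894]
ee_rot: [-3.072, 0.656, 0.002]
wrist_force: [-2.7, 0.7, 5.8]
width: 0.021
grip_force: 20.0
0.055221276306553956 1.3983489505321678 rad 0.2546611816721834 tan cw -2.800614392906606
clock: 17.6
eef_pos: [0.5616, -0.1454, 0.1894]
ee_rot: [-3.072, 0.656, 0.002]
wrist_force: [-4.4, 2.3, 8.3]
width: 0.0213
grip_force: 20.0
0.055305767391660064 1.3221873444909107 rad 1.1525322233021518 tan cw -4.81358290160375
```

```bash
python3 -m creep '[0,0,0,0.0030,-0.0003,0,0.1,0,0,0,0,0,0,0.1]';python3 st.py; python3 -m creep '[0,0,0,0.0030,-0.0002,0,0.1,0,0,0,0,0,0,0.1]'; python3 st.py
```

```text
clock: 17.8
eef_pos: [0.5632, -0.1459, 0.1893]
ee_rot: [-3.072, 0.656, 0.007]
wrist_force: [-9.2, 3.8, 9.9]
width: 0.0217
grip_force: 20.0
0.05524832725308622 1.2925835638922656 rad 1.1348310270050546 tan cw -9.897233236967491
clock: 18.0
eef_pos: [0.5644, -0.1464, 0.1891]
ee_rot: [-3.071, 0.656, 0.012]
wrist_force: [-14.9, 5.5, 13.8]
width: 0.0212
grip_force: 20.0
0.05504111825282429 1.2690840653561697 rad 0.8192246062445702 tan cw -15.879111074989403
```

```bash
python3 -m creep '[0,0,0,-0.004,0,-0.001,0.1,0,0,0,0,0,0,0.4,0,0,0,0,0,0,0.6,0,0,0,0,0,0,0.6,0,0,0,0,0,0,0.6]';python3 st.py; python3 -m creep '[0,0,0,0,0,-0.015,0.6,0,0,0,0,0,-0.03,0.6,0,0,0,0,0,-0.03,0.6,0,0,0,0,0,-0.03,0.6,0,0,0,-0.03,0,0,0.6,0,0,0,-0.04,0,0,0.6,0,0,0,-0.04,0,0,0.6,0,0,0,-0.03,0,0,0.6,0,0,0,0,0,0,0.6]'
python3 - <<'E'
from h import *
A=cv2.resize(arm.capture("scene")[150:330,220:400],(400,400));w=arm.capture("wrist");B=cv2.resize(w[0:330],(400,400*330//640));C=cv2.resize(arm.capture("side")[180:330,280:430],(400,400-B.shape[0]))
cv2.imwrite("pics/end.png",np.hstack([A,np.vstack([B,C])])[:,:,::-1])
E
```

```text
clock: 18.5
eef_pos: [0.5646, -0.1461, 0.1902]
ee_rot: [3.072, -0.656, 0.001]
wrist_force: [0.9, 0.4, 0.7]
width: 0.0513
grip_force: 0.0
0.05542164540199168 1.266320969320143 rad 0.7004969754148979 tan cw 0.7396891585602741
clock: 19.4
eef_pos: [0.4338, -0.0878, 0.2963]
ee_rot: [-3.072, 0.655, -0.001]
wrist_force: [-0.0, 0.8, 0.2]
width: 0.0551
grip_force: 0.0
```

View pics/end.png

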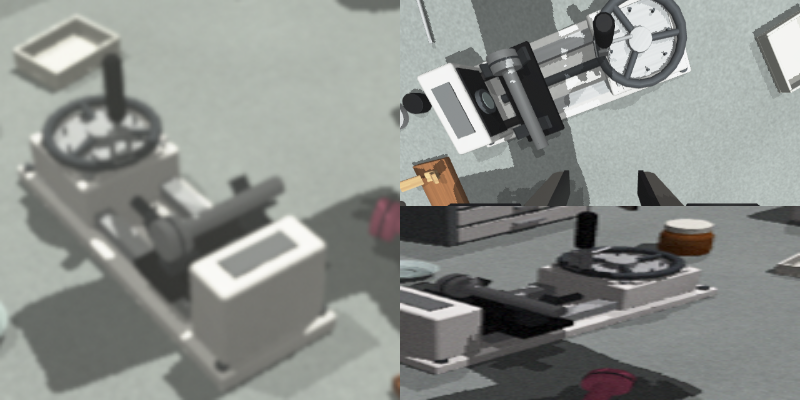

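The handle stands upright at scene crop (113,80), the bar is seated at (215,215) with its head in the large saddle, and the carriage is against the gauge head. The robot is clear of everything.

```bash
python3 -c "
from rig import arm
print(arm.hand_in())"
```

```text
the job is handed in; nothing more can be done
None
```

I laid the bar in the carriage saddles, swung the handle upright, cranked the carriage home until the wheel met its stop, backed the robot clear and handed the job in at about 19.5 s; the hand-in returned no verdict.

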